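# Close up the carver's gouge drawers and stone box

### The job

Carving is over and the chips are about to be swept, so close up the tools: with the fingertips, gently push both drawers of the low cabinet fully home and push the lid of the sharpening-stone box down until it lies shut. Do not slam anything, pull a drawer further out or lift the lid higher, and leave the loose tools and other things on the bench and on the cabinet where they are.

Things in the scene. Friction and masses are not known exactly. Their poses are not given: they have to be found in the camera images.
- gouge_cabinet: low wooden cabinet fixed to the table, 200 deep, 300 wide, 100 high, with two drawers side by side. Origin on the table under the middle of its front face; its x axis points from the front face into the cabinet (away from the robot), y to the left seen from the robot, z up. It stands turned up to 9 degrees, on the left or on the right of the stone box (lengths in mm)
- left_drawer (a joint): how far the cabinet's left drawer (the one at +y) stands open, m: 0 fully home against its stop, starts 0.03 to 0.085, at most 0.13. It slides along the cabinet's x axis, about 2.5 N of friction, stays where it is left. Pale front 128 wide, 70 high (15 to 85 mm above the table), its centre 72 mm to the left of the cabinet's middle
- right_drawer (a joint): the same for the right drawer (at -y), its centre 72 mm to the right of the cabinet's middle
- left_drawer_pull (a point): middle of the outer face of the left drawer's pull: a dark wooden batten across the drawer front, 70 wide, 16 high, standing 20 mm proud of the front, its middle 54 mm above the table; moves with the drawer; axes as the cabinet's
- right_drawer_pull (a point): the same point on the right drawer's pull
- stone_box: dark wooden box for sharpening stones fixed to the table, 160 deep, 200 wide, 85 high without the lid, open on top under its lid. Origin on the table under the middle of its front face, x axis from the front face to the back (away from the robot), y left, z up; turned up to 9 degrees (lengths in mm)
- lid (a joint): opening angle of the box's lid, rad: 0 shut flat on the rim, starts 0.6 to 1.0 (its free edge tilted up, leaning away from the robot), at most 1.45. Its stiff hinge runs along the box's back upper edge, parallel to the box's y axis; the lid stays at any angle, and 2 to 5 N at its free edge moves it down
- lid_edge (a point): middle of the lid's free front edge, on its outer (upper) face (board 160 mm deep, 200 wide, 10 thick, a thin brass tab 14 long at this edge); moves with the lid; when the lid is shut it lies above the box's front face, 95 mm above the table; x axis along the lid from the free edge to the hinge, z axis out of the outer face
- lid_hinge (a point): middle of the hinge line: 160 mm behind the box's front face, 85 mm above the table (the lid's underside lies at this height when shut)
- gouge_a: a gouge lying flat (dark wooden handle 90 x 24 x 22, narrow steel blade 125 long), origin on its underside near its middle, x axis towards the blade's tip; loose, to be left alone (lengths in mm)
- gouge_b: another gouge lying flat (brown handle 110 x 24 x 22, blade 125 long), same origin and axes; loose, to be left alone (lengths in mm)
- mallet: a pale wooden flat-sided carver's mallet lying flat, 300 long, 55 wide, 45 high, origin on its underside near the middle, x axis towards the head end; loose, to be left alone (lengths in mm)
- bird: a small carved wooden bird standing on the roof of the gouge cabinet, 90 high, base disc 56 across, origin at the centre of its underside; it stands at least 110 mm behind the cabinet's front face; loose, to be left alone (lengths in mm)
- bottle: a closed white plastic bottle standing on the table, 60 across, 160 high, origin under its centre; loose, to be left alone (lengths in mm)
- mug: a white mug standing on the table, 76 across without its handle, 90 high, origin under its centre; loose, to be left alone (lengths in mm)
- offcut: a brown wooden block on the table, 100 x 60 x 50 high, origin under its centre; loose, to be left alone (lengths in mm)

How it is judged:
By the outcome, as a careful person would: the job done as asked, in the order asked, and still so for the second after the job is handed in, with the robot touching nothing.
It also fails if it takes over 61 s, if anything falls off the work surface, if the arm or the gripper's body presses on something with over 40 N, if the wrist force passes 120 N, or if a joint passes its speed limit or range.

### The arm

A 6-joint arm with a two-finger parallel gripper is mounted at the origin on the work surface. World frame = base frame: x ahead of the robot, y to its left, z up, the work surface at z = 0. Lengths are in mm, angles in degrees, forces in N, time in s.
With the tool pointing down it reaches from about 300 to 850 mm from the base axis. Payload 4.2 kg.
Tool frame: the origin (TCP) lies between the finger pads; the fingertips stand 11 mm ahead of it and the grasp point (between the pads) lies 8 mm behind it (env.tips_ahead is the distance from the TCP to the fingertips, in mm); z points along the fingers, y is the line along which they close (so a half turn about z gives the same grasp; the last joint's range is limited). The gripper opens to 91 mm and grips with 3 to 60 N. Pads are 32 mm wide; open, the fingers measure 118 mm over their backs; the gripper's body (76 mm by 178 mm) begins 60 mm behind the grasp point.
Start: joints at [74.886, 18.312, 89.639, -0, 72.044, -1.146], TCP at [138.801, 558.011, 224.976] pointing down, gripper open.
Joint ranges: [-177.97, 177.97], [-48.28, 115.42], [12.27, 149.76], [-77.06, 257.06], [2.81, 150.46], [-146.56, 146.56]. Speed limits (degrees/s): [147.25, 147.25, 180, 180, 180, 180].

### API

Orientations are given as [roll, pitch, yaw] about the fixed x, y, z axes, in that order (R = Rz(yaw) Ry(pitch) Rx(roll)).
In Python, from workcell import env, cams gives the robot as it stands.
- The arm moves only by the tool step_arm, never from a script. Its arguments are lists of equal length, an entry for each row: "linear": the shift along the tool's x, y, z in units of 30 cm (1.0 is 30 cm), a list of three; "turn": the turn about the tool's z in units of 360 degrees (1.0 is 360 degrees). In form: {"linear": [[tx, ty, tz], ...], "turn": [turn, ...]}. A call has 1 to 20 rows; each row is the pose to reach, as a shift and turn from the pose commanded when the call began, along the tool's axes at that moment, turning the shorter way round; what a row does not reach only later rows make up. A row lasts 1/8 s, in which the tool goes at most 62.5 mm and 10.7 degrees, less where a joint would pass 70% of its speed; a pose out of reach is approached as far as the arm can. A call with a number of a shift or a turn outside -1 to 1 is refused whole. A call with a gripper value outside its range is refused whole. "fingers" is the closure, from -1 (fully open) to 1 (shut), so that 0 is half open, set as the call begins (left out, the last holds). The fingers move at their own pace and stop on an object; "force" is the grip in N (left out, the last holds). Time passes only in rows, so rows that repeat a pose let the fingers close. It gives the time, the measured TCP pose, the force, the opening and the grip force at its end, in the units of the state.
- env.state(): the state, without advancing time (a new reading comes with each control period).
- cams.grab_frame(name): name is "side" or "top"; returns a dict with "color" (400x640x3 uint8, blue, green, red), "fx", "fy", "cx", "cy" (pixels), "extrinsics" (4x4, takes a point from camera to world coordinates). Camera axes: x right, y down, z forward; pixel columns grow to the right and rows downward; lengths in mm; the calibration is good to about 2 mm. A picture is of the moment at which its call begins. There is no depth.
- env.job_done(): hands the job in; it is judged then, once.
The state is a dict: "time_s": time; "qpos": joint angles; "qvel": joint speeds; "effort": joint torques, N m; "ee_pos": TCP position; "ee_rot": TCP orientation; "force": force on the tool from outside, world axes, zero at the start; "torque": the same for the moment, N m; "gripper_width": finger opening in mm; "gripper_force": force on a finger pad.
Only numpy, scipy, OpenCV 4.12 (cv2) and the standard library are available. Lean on these libraries where they do the work, as an engineer would, in place of code of your own. Each camera call takes 0.05 s, during which the arm holds its last target. There are 200 camera calls.

## Working session

There is one attempt and no reset: what is moved stays moved. The work goes in short steps, Python scripts to look and compute and a tool call to move; the robot and the scene stay as the last step left them, time stands still between calls to the robot, and variables do not carry over. Pictures are saved under pics/ and viewed, at most 10 in all, crops included, and the job is handed in when it is done.

Besides the shell and the picture viewer there is one more tool, called as name(argument=value, ...) on one line, values as JSON. step_arm: Moves the arm, as the interface text tells. Its arguments: {"type":"object","properties":{"linear":{"type":"array"},"turn":{"type":"array"},"fingers":{"type":"number"},"force":{"type":"number"}},"required":["linear","turn"]}

```bash
mkdir -p pics; ls
python3 - <<'E'
from workcell import env,cams
import cv2,numpy as np
for n in("top","side"):
    f=cams.grab_frame(n); cv2.imwrite(f"pics/{n}0.png",f["color"]); print(n,f["fx"],f["fy"],f["cx"],f["cy"]);print(np.round(f["extrinsics"],3))
s=env.state();print(s)
E
```

```text
pics
top 405.8994451590361 405.8994451590361 320.95380608084787 203.44075661831047
[[ 5.000000e-03 -9.850000e-01  1.740000e-01  3.188880e+02]
 [-1.000000e+00 -1.000000e-03  2.300000e-02  2.092300e+01]
 [-2.300000e-02 -1.740000e-01 -9.850000e-01  1.273901e+03]
 [ 0.000000e+00  0.000000e+00  0.000000e+00  1.000000e+00]]
side 402.65655951753286 402.65655951753286 321.6970701873147 195.7167983834006
[[ 7.61000e-01 -3.51000e-01  5.46000e-01 -1.50778e+02]
 [-6.49000e-01 -4.42000e-01  6.19000e-01 -7.68873e+02]
 [ 2.40000e-02 -8.26000e-01 -5.64000e-01  8.29106e+02]
 [ 0.00000e+00  0.00000e+00  0.00000e+00  1.00000e+00]]
{'time_s': 0.1, 'qpos': array([ 7.48857922e+01,  1.83472196e+01,  8.96987724e+01,  1.10154275e-03,
        7.20437756e+01, -1.14681732e+00]), 'qvel': array([-0.00375792, -0.06349756, -0.1483026 , -0.00469716,  0.0403147 ,
       -0.05142059]), 'effort': array([ 1.32236572e-03, -4.13328016e+01, -2.32507485e+01,  7.28450110e-02,
        4.22652788e-02, -4.65893743e-05]), 'ee_pos': array([138.67787737, 557.58414416, 224.21630473]), 'ee_rot': array([-1.79910271e+02, -2.84379151e-03,  1.66032267e+02]), 'force': array([-0.00352753,  0.22719465,  0.3232141 ]), 'torque': array([-0.05554174, -0.00136932,  0.00344296]), 'gripper_force': 0.0, 'gripper_width': 91.17373723598415}
```

View pics/top0.png

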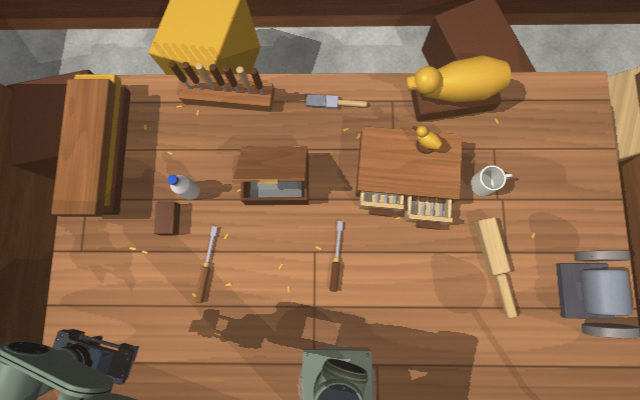

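View pics/side0.png

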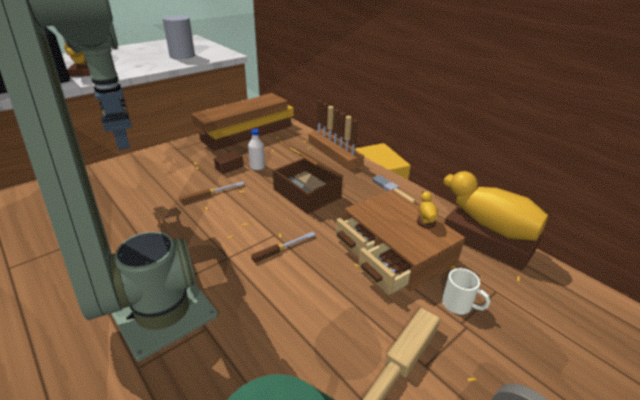

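The box is at about (272,175) in the top view and the cabinet at (410,165), with both drawers open. The gripper is at the left. I'll enlarge both areas next.

Run:
```python
import cv2
a=cv2.imread("pics/top0.png")[120:240,225:475]; cv2.imwrite("pics/topc.png",cv2.resize(a,None,fx=3.2,fy=3.2,interpolation=cv2.INTER_CUBIC))
a=cv2.imread("pics/side0.png")[150:300,265:465]; cv2.imwrite("pics/sidec.png",cv2.resize(a,None,fx=4,fy=4,interpolation=cv2.INTER_CUBIC))
```

```text
(no output)
```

View pics/topc.png

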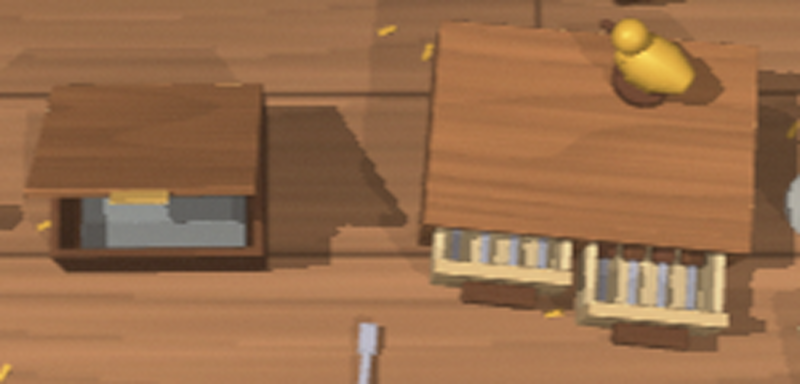

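View pics/sidec.png

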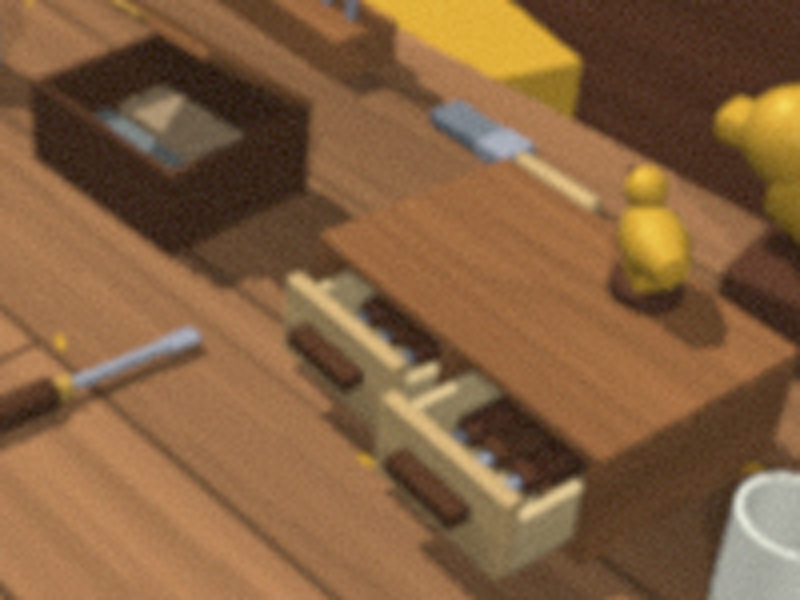

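The top crop shows the cabinet roof corners at (423,224), (749,251), (757,45) and (440,23). The drawer fronts' top edges are at y≈277 on the left and ≈322 on the right. The lid's free edge runs (27,190)-(253,195) with the brass tab at (140,196), and the box's front rim is at y≈250. The side crop shows the open drawers and the box rim, but the lid is hard to make out.

```bash
cat > h.py <<'E'
import numpy as np
from workcell import env,cams
F={n:cams.grab_frame(n) for n in("top","side")}
def ray(n,u,v):
    f=F[n];E=np.array(f["extrinsics"]);d=E[:3,:3]@[(u-f["cx"])/f["fx"],(v-f["cy"])/f["fy"],1];return E[:3,3],d
def onz(n,u,v,z):
    o,d=ray(n,u,v);return o+d*(z-o[2])/d[2]
def proj(n,p):
    f=F[n];E=np.array(f["extrinsics"]);c=E[:3,:3].T@(np.array(p)-E[:3,3]);return np.array([f["fx"]*c[0]/c[2]+f["cx"],f["fy"]*c[1]/c[2]+f["cy"]])
T=lambda x,y,z:onz("top",225+x/3.2,120+y/3.2,z)
S=lambda x,y,z:onz("side",265+x/4,150+y/4,z)
cs=lambda p:(proj("side",p)-[265,150])*4
ct=lambda p:(proj("top",p)-[225,120])*3.2
E
python3 - <<'E'
from h import *
np.set_printoptions(precision=1,suppress=True)
print("roof FL FR BR BL");[print(T(*p,100)) for p in[(423,224),(749,251),(757,45),(440,23)]]
print("side roof FL FR BR");[print(S(*p,100)) for p in[(322,240),(595,462),(797,355)]]
print("L front");[print(T(*p,85)) for p in[(433,276),(570,284)]]
print("R front");[print(T(*p,85)) for p in[(580,318),(727,326)]]
print("side L,R front");[print(S(*p,85)) for p in[(288,277),(400,372),(382,402),(510,512)]]
print("box front bottom L,R z0 top");[print(T(*p,0)) for p in[(70,271),(267,271)]]
print("box rim FL FR z85");[print(T(*p,85)) for p in[(53,250),(267,250)]]
print("side rim FL FR BR BL");[print(S(*p,85)) for p in[(35,95),(180,170),(310,105),(155,38)]]
print("side bottom FR");print(S(180,250,0))
print("hinge L R");[print(T(*p,85)) for p in[(52,85),(264,85)]]
for z in(150,180,210,230):print("edge L R tab",z,[T(*p,z)[:2] for p in[(27,190),(253,195),(140,196)]],cs(T(140,196,z)),cs(T(253,195,z)))
E
```

```text
roof FL FR BR BL
[566.1 -57.9 100. ]
[ 541.  -354.6  100. ]
[ 737.8 -372.6  100. ]
[760.5 -76.  100. ]
side roof FL FR BR
[562.3 -72.2 100. ]
[ 534.5 -358.8  100. ]
[ 730.5 -380.9  100. ]
L front
[520.1 -67.6  85. ]
[ 512.7 -193.8   85. ]
R front
[ 481.1 -202.    85. ]
[ 473.9 -335.7   85. ]
side L,R front
[524.4 -76.2  85. ]
[ 512.6 -206.1   85. ]
[ 480.6 -220.3   85. ]
[ 470.6 -344.8   85. ]
box front bottom L,R z0 top
[539.1 288.2   0. ]
[539.3  91.    0. ]
box rim FL FR z85
[544.3 287.1  85. ]
[544.5  86.6  85. ]
side rim FL FR BR BL
[526.5 259.3  85. ]
[552.   87.1  85. ]
[706.9  95.6  85. ]
[674.  274.7  85. ]
side bottom FR
[554.5  89.2   0. ]
hinge L R
[705.2 294.3  85. ]
[704.7  91.1  85. ]
edge L R tab 150 [array([586.5, 298. ]), array([581.9,  95.9]), array([581. , 196.6])] [126.2  39.5] [202.1  86.7]
edge L R tab 180 [array([579.4, 290.6]), array([574.8,  93.9]), array([574. , 191.9])] [122.6  13. ] [197.6  58.5]
edge L R tab 210 [array([572.2, 283.2]), array([567.8,  91.9]), array([567. , 187.3])] [118.9 -14.5] [192.9  29.3]
edge L R tab 230 [array([567.5, 278.3]), array([563.1,  90.6]), array([562.3, 184.1])] [116.4 -33.3] [189.7   9.2]
```

Cabinet: origin ≈(552,-208), yaw ≈-5°, drawers about 43 mm (left) and 68 mm (right) open. Box: origin ≈(544,188), yaw ≈1.5°, lid ≈0.6 rad. I'll start with the left drawer, moving first to a point above and in front of it.

```bash
cat >> h.py <<'E'
def mv(x,y,z,yaw):
    s=env.state();p=np.array(s["ee_pos"]);a=np.radians(s["ee_rot"][2])
    ex=np.array([np.cos(a),np.sin(a),0]);ey=np.array([np.sin(a),-np.cos(a),0]);d=np.array([x,y,z])-p
    print("lin",np.round([d@ex/300,d@ey/300,-d[2]/300],3),"turn",round(-((yaw-s["ee_rot"][2]+180)%360-180)/360,4))
E
python3 - <<'E'
from h import *
mv(450,-127,200,175)
E
```

```text
lin [-1.558 -1.965  0.082] turn -0.0249
```

step_arm(linear=[[-0.05, -0.06, 0], [-0.13, -0.16, 0], [-0.23, -0.28, 0.01], [-0.33, -0.41, 0.02], [-0.43, -0.54, 0.03], [-0.53, -0.67, 0.03], [-0.63, -0.8, 0.04], [-0.7, -0.89, 0.04], [-0.75, -0.95, 0.04], [-0.78, -0.98, 0.04]], turn=[0, 0, -0.005, -0.01, -0.015, -0.02, -0.025, -0.025, -0.025, -0.025], fingers=1, force=10)

```text
time_s: 1.55
ee_pos: [295.2, 215.3, 213.1]
ee_rot: [180.0, 0.0, 175.0]
force: [0.1, 0.8, 0.4]
gripper_width: 0.7
gripper_force: 0.0
```

Run:
```python
from h import *
mv(450,-127,200,175)
```

```text
lin [-0.615 -1.093  0.043] turn -0.0002
```

step_arm(linear=[[-0.04, -0.07, 0], [-0.11, -0.19, 0.01], [-0.19, -0.33, 0.02], [-0.27, -0.47, 0.03], [-0.35, -0.61, 0.04], [-0.43, -0.75, 0.04], [-0.5, -0.88, 0.04], [-0.57, -0.96, 0.04], [-0.6, -1, 0.04], [-0.6, -1, 0.04]], turn=[0, 0, 0, 0, 0, 0, 0, 0, 0, 0])

```text
time_s: 2.9
ee_pos: [448.5, -97.8, 200.6]
ee_rot: [180.0, -0.0, 175.0]
force: [-0.7, 0.1, -0.1]
gripper_width: 0.4
gripper_force: 0.0
```

Run:
```python
from h import *
mv(450,-127,61,175)
import cv2
t=cv2.resize(F["top"]["color"][130:250,335:485],None,fx=4,fy=4,interpolation=2);s=cv2.resize(F["side"]["color"][170:310,285:465],None,fx=4,fy=4,interpolation=2)
cv2.imwrite("pics/c2.png",s)
```

```text
lin [-0.016 -0.099  0.466] turn 0.0002
```

View pics/c2.png

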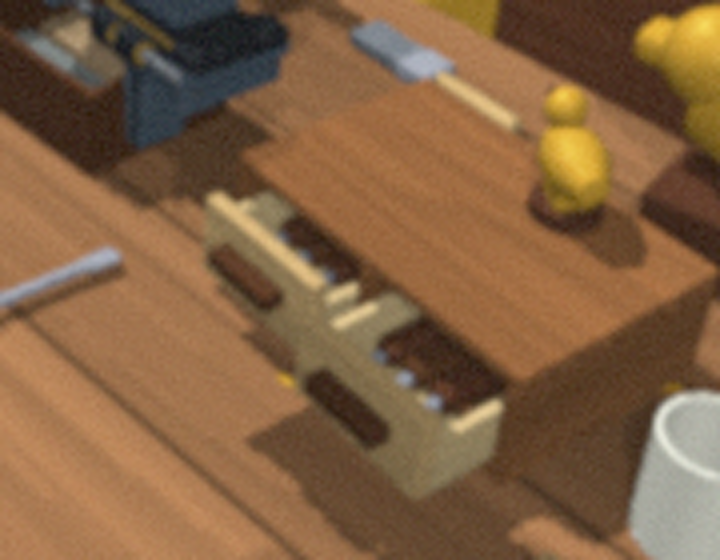

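The side view shows the closed fingers at (150,110), above and in front of the cabinet, with both drawers and their pulls clear. I'll go down in front of the left pull and then creep forward.

step_arm(linear=[[-0.01, -0.04, 0.04], [-0.01, -0.08, 0.12], [-0.015, -0.1, 0.22], [-0.015, -0.1, 0.32], [-0.015, -0.1, 0.4], [-0.015, -0.1, 0.45], [-0.015, -0.1, 0.465], [-0.015, -0.1, 0.465]], turn=[0, 0, 0, 0, 0, 0, 0, 0])

```text
time_s: 4.0
ee_pos: [450.0, -128.5, 61.3]
ee_rot: [180.0, -0.0, 175.1]
force: [-0.5, 0.4, -0.6]
gripper_width: 0.0
gripper_force: 0.0
```

step_arm(linear=[[-0.01, 0, 0], [-0.03, 0, 0], [-0.05, 0, 0], [-0.065, 0, 0], [-0.08, 0, 0], [-0.095, 0, 0], [-0.11, 0, 0], [-0.125, 0, 0], [-0.14, 0, 0], [-0.14, 0, 0]], turn=[0, 0, 0, 0, 0, 0, 0, 0, 0, 0])

```text
time_s: 5.25
ee_pos: [492.3, -132.2, 61.3]
ee_rot: [180.0, 0.0, 175.0]
force: [-1.7, 0.1, -0.3]
gripper_width: 0.7
gripper_force: 0.5
```

step_arm(linear=[[-0.01, 0, 0], [-0.02, 0, 0], [-0.03, 0, 0], [-0.04, 0, 0], [-0.05, 0, 0], [-0.06, 0, 0], [-0.07, 0, 0], [-0.075, 0, 0], [-0.08, 0, 0], [-0.08, 0, 0]], turn=[0, 0, 0, 0, 0, 0, 0, 0, 0, 0])

```text
time_s: 6.5
ee_pos: [516.2, -134.2, 61.5]
ee_rot: [180.0, 0.0, 175.0]
force: [-1.2, -1.3, -1.6]
gripper_width: 0.8
gripper_force: 1.0
```

step_arm(linear=[[-0.004, 0, 0], [-0.008, 0, 0], [-0.012, 0, 0], [-0.016, 0, 0], [-0.02, 0, 0], [-0.02, 0, 0]], turn=[0, 0, 0, 0, 0, 0])

```text
time_s: 7.25
ee_pos: [522.2, -134.7, 61.5]
ee_rot: [180.0, 0.0, 175.0]
force: [-1.7, -1.1, -1.2]
gripper_width: 0.7
gripper_force: 0.9
```

step_arm(linear=[[-0.003, 0, 0], [-0.006, 0, 0], [-0.009, 0, 0], [-0.012, 0, 0], [-0.012, 0, 0]], turn=[0, 0, 0, 0, 0])

```text
time_s: 7.88
ee_pos: [524.5, -134.9, 61.5]
ee_rot: [180.0, -0.1, 175.0]
force: [-5.6, -0.5, 2.0]
gripper_width: 0.7
gripper_force: 2.6
```

step_arm(linear=[[-0.003, 0, 0], [-0.006, 0, 0], [-0.006, 0, 0]], turn=[0, 0, 0])

```text
time_s: 8.25
ee_pos: [524.6, -134.9, 61.5]
ee_rot: [180.0, -0.3, 175.1]
force: [-9.8, -0.3, 6.9]
gripper_width: 0.1
gripper_force: 4.6
```

The left drawer has stopped hard at x≈524.6, so it is home. Next I'll back off and move across to the right one.

step_arm(linear=[[0.01, 0, 0], [0.03, 0, 0], [0.08, 0, 0], [0.16, 0, 0], [0.24, 0, 0], [0.3, -0.05, 0], [0.33, -0.13, 0], [0.33, -0.25, 0], [0.33, -0.36, 0], [0.33, -0.44, 0], [0.33, -0.47, 0], [0.33, -0.475, 0]], turn=[0, 0, 0, 0, 0, 0, 0, 0, 0, 0, 0, 0])

```text
time_s: 9.75
ee_pos: [416.0, -268.5, 61.4]
ee_rot: [180.0, 0.0, 175.0]
force: [-0.4, 0.4, -0.1]
gripper_width: 0.6
gripper_force: 0.0
```

step_arm(linear=[[-0.01, 0, 0], [-0.03, 0, 0], [-0.05, 0, 0], [-0.06, 0, 0], [-0.07, 0, 0], [-0.08, 0, 0], [-0.09, 0, 0], [-0.1, 0, 0], [-0.11, 0, 0], [-0.12, 0, 0], [-0.13, 0, 0], [-0.14, 0, 0], [-0.14, 0, 0]], turn=[0, 0, 0, 0, 0, 0, 0, 0, 0, 0, 0, 0, 0])

```text
time_s: 11.38
ee_pos: [458.7, -272.3, 61.3]
ee_rot: [180.0, 0.0, 175.0]
force: [-1.2, -0.4, -0.9]
gripper_width: 0.4
gripper_force: 0.5
```

step_arm(linear=[[-0.01, 0, 0], [-0.02, 0, 0], [-0.03, 0, 0], [-0.04, 0, 0], [-0.05, 0, 0], [-0.06, 0, 0], [-0.07, 0, 0], [-0.08, 0, 0], [-0.09, 0, 0], [-0.1, 0, 0], [-0.11, 0, 0], [-0.12, 0, 0], [-0.13, 0, 0], [-0.14, 0, 0], [-0.15, 0, 0], [-0.155, 0, 0], [-0.16, 0, 0], [-0.165, 0, 0], [-0.168, 0, 0]], turn=[0, 0, 0, 0, 0, 0, 0, 0, 0, 0, 0, 0, 0, 0, 0, 0, 0, 0, 0])

```text
time_s: 13.75
ee_pos: [508.4, -276.6, 61.4]
ee_rot: [180.0, 0.0, 175.0]
force: [-2.4, -1.8, -0.2]
gripper_width: 0.6
gripper_force: 1.3
```

step_arm(linear=[[-0.003, 0, 0], [-0.006, 0, 0], [-0.009, 0, 0], [-0.012, 0, 0], [-0.012, 0, 0]], turn=[0, 0, 0, 0, 0])

```text
time_s: 14.38
ee_pos: [511.4, -276.9, 61.4]
ee_rot: [180.0, -0.1, 175.0]
force: [-4.0, -2.3, 0.6]
gripper_width: 0.4
gripper_force: 2.2
```

step_arm(linear=[[-0.003, 0, 0], [-0.006, 0, 0], [-0.009, 0, 0], [-0.009, 0, 0]], turn=[0, 0, 0, 0])

```text
time_s: 14.88
ee_pos: [511.4, -276.8, 61.5]
ee_rot: [180.0, -0.4, 175.1]
force: [-11.0, -2.4, 5.9]
gripper_width: 0.5
gripper_force: 5.4
```

The right drawer is home too, stopped at x≈511.4. I'll back off, rise, and go over to the lid.

step_arm(linear=[[0.01, 0, 0], [0.03, 0, 0], [0.08, 0, 0], [0.15, 0, 0], [0.22, 0, -0.03], [0.28, 0, -0.1], [0.3, 0, -0.22], [0.3, 0.03, -0.36], [0.3, 0.1, -0.5], [0.3, 0.2, -0.6], [0.3, 0.32, -0.66], [0.3, 0.45, -0.67], [0.3, 0.55, -0.67], [0.3, 0.6, -0.67], [0.3, 0.6, -0.67]], turn=[0, 0, 0, 0, 0, 0, 0, -0.005, -0.01, -0.015, -0.018, -0.018, -0.018, -0.018, -0.018])

```text
time_s: 16.75
ee_pos: [440.2, -89.8, 262.7]
ee_rot: [-180.0, 0.0, -178.4]
force: [-0.2, 0.0, 0.2]
gripper_width: 0.4
gripper_force: 0.0
```

Run:
```python
from h import *
mv(602,190,260,181.5)
import cv2
t=cv2.resize(F["top"]["color"][120:240,225:475],None,fx=3.2,fy=3.2,interpolation=2)
cv2.imwrite("pics/t3.png",t)
```

```text
lin [-0.563  0.921  0.008] turn -0.0
```

View pics/t3.png

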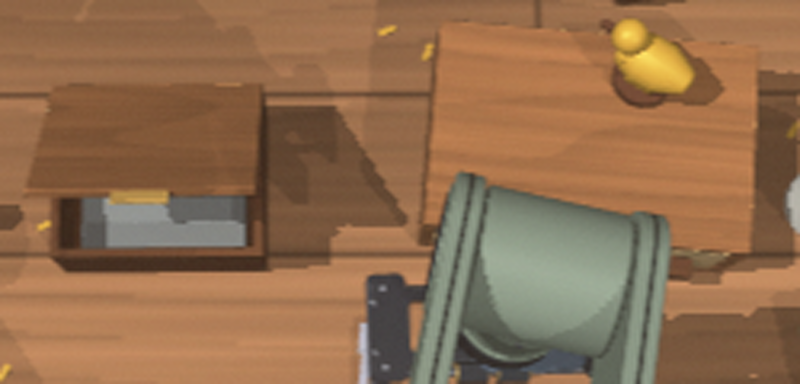

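The arm hides most of the drawer fronts. The bird at (645,60) and the lid at (140,190) haven't changed. Moving above the lid's edge.

step_arm(linear=[[-0.04, 0.06, 0], [-0.11, 0.17, 0], [-0.19, 0.31, 0], [-0.27, 0.45, 0], [-0.35, 0.59, 0], [-0.43, 0.72, 0], [-0.5, 0.83, 0], [-0.54, 0.89, 0], [-0.56, 0.92, 0], [-0.56, 0.92, 0], [-0.56, 0.92, 0.03], [-0.56, 0.92, 0.07], [-0.56, 0.92, 0.1], [-0.56, 0.92, 0.11], [-0.56, 0.92, 0.11]], turn=[0, 0, 0, 0, 0, 0, 0, 0, 0, 0, 0, 0, 0, 0, 0])

```text
time_s: 18.73
ee_pos: [601.1, 190.2, 229.2]
ee_rot: [-180.0, -0.0, -178.5]
force: [0.2, 1.1, 0.3]
gripper_width: 0.3
gripper_force: 0.0
```

Run:
```python
from h import *
import cv2
s=cv2.resize(F["side"]["color"][80:230,220:420],None,fx=4,fy=4,interpolation=2)
cv2.imwrite("pics/s4.png",s);print(env.state()["force"])
```

```text
[-0.21444239 -0.49307949  0.55963345]
```

View pics/s4.png

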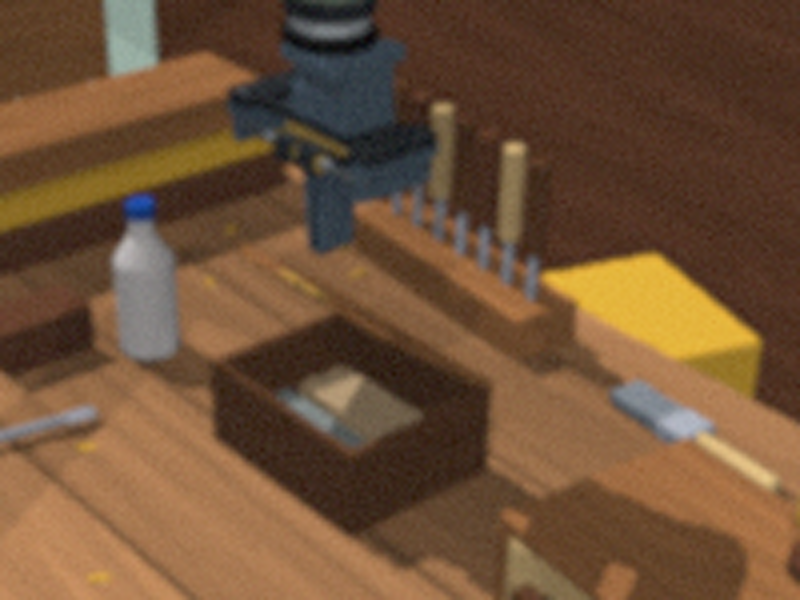

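The fingertips at (330,245) are just above and behind the brass tab at (300,280), as intended. Lowering gently.

step_arm(linear=[[0, 0, 0.02], [0, 0, 0.04], [0, 0, 0.06], [0, 0, 0.075], [0, 0, 0.09], [0, 0, 0.105], [0, 0, 0.12]], turn=[0, 0, 0, 0, 0, 0, 0])

```text
time_s: 19.7
ee_pos: [601.6, 190.4, 193.9]
ee_rot: [180.0, 0.1, -178.5]
force: [-0.6, 0.2, 3.0]
gripper_width: 0.3
gripper_force: 1.2
```

step_arm(linear=[[0.004, 0, 0.012], [0.007, 0, 0.024], [0.01, 0, 0.036], [0.013, 0, 0.048], [0.016, 0, 0.06], [0.019, 0, 0.072], [0.021, 0, 0.084], [0.023, 0, 0.096], [0.025, 0, 0.108], [0.027, 0, 0.12]], turn=[0, 0, 0, 0, 0, 0, 0, 0, 0, 0])

```text
time_s: 20.95
ee_pos: [593.0, 190.1, 157.2]
ee_rot: [180.0, -0.0, -178.5]
force: [-0.4, 0.0, 2.7]
gripper_width: 0.2
gripper_force: 1.3
```

step_arm(linear=[[0.001, 0, 0.012], [0.002, 0, 0.024], [0.003, 0, 0.036], [0.004, 0, 0.048], [0.005, 0, 0.06], [0.006, 0, 0.072], [0.007, 0, 0.084], [0.008, 0, 0.096], [0.008, 0, 0.108], [0.008, 0, 0.12], [0.008, 0, 0.13], [0.008, 0, 0.136], [0.008, 0, 0.14]], turn=[0, 0, 0, 0, 0, 0, 0, 0, 0, 0, 0, 0, 0])

```text
time_s: 22.58
ee_pos: [590.7, 190.0, 115.3]
ee_rot: [180.0, -0.0, -178.5]
force: [-1.4, 0.1, 2.6]
gripper_width: 0.4
gripper_force: 1.2
```

step_arm(linear=[[0, 0, 0.004], [0, 0, 0.008], [0, 0, 0.012], [0, 0, 0.016], [0, 0, 0.02], [0, 0, 0.023], [0, 0, 0.026], [0, 0, 0.029], [0, 0, 0.029]], turn=[0, 0, 0, 0, 0, 0, 0, 0, 0])

```text
time_s: 23.7
ee_pos: [591.0, 190.0, 106.6]
ee_rot: [180.0, 0.0, -178.5]
force: [-0.6, 1.1, 1.4]
gripper_width: 0.4
gripper_force: 0.4
```

step_arm(linear=[[0, 0, 0.003], [0, 0, 0.006], [0, 0, 0.009], [0, 0, 0.009]], turn=[0, 0, 0, 0])

```text
time_s: 24.2
ee_pos: [591.0, 190.1, 106.2]
ee_rot: [180.0, 0.1, -178.5]
force: [-3.8, -1.5, 12.1]
gripper_width: 0.4
gripper_force: 6.1
```

The lid is shut, with the tips at z≈95 and firm resistance. Lifting off and moving clear for a last look.

step_arm(linear=[[0, 0, -0.01], [0, 0, -0.03], [0, 0, -0.1], [0, 0, -0.2], [0, 0, -0.3], [0.05, 0.04, -0.38], [0.15, 0.12, -0.4], [0.28, 0.24, -0.4], [0.42, 0.38, -0.4], [0.56, 0.52, -0.4], [0.68, 0.64, -0.4], [0.76, 0.72, -0.4], [0.78, 0.74, -0.4], [0.78, 0.74, -0.4]], turn=[0, 0, 0, 0, 0, 0, 0, 0, 0, 0, 0, 0, 0, 0])

```text
time_s: 25.95
ee_pos: [351.2, 405.7, 224.0]
ee_rot: [-180.0, 0.0, -178.4]
force: [-0.1, -0.6, 0.7]
gripper_width: 0.9
gripper_force: 0.0
```

Run:
```python
from h import *
import cv2
t=cv2.resize(F["top"]["color"][120:240,225:475],None,fx=3.2,fy=3.2,interpolation=2)
cv2.imwrite("pics/t5.png",t)
s=cv2.resize(F["side"]["color"][150:300,265:465],None,fx=4,fy=4,interpolation=2)
cv2.imwrite("pics/s5.png",s);print(env.state()["force"])
```

```text
[ 0.1108499 -0.6654909  0.182774 ]
```

View pics/t5.png

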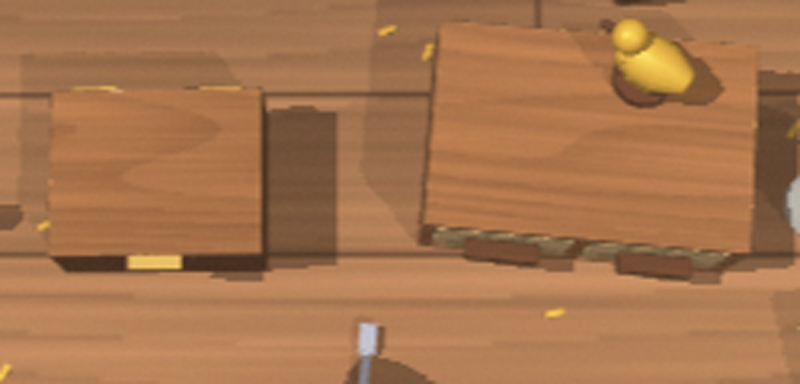

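View pics/s5.png

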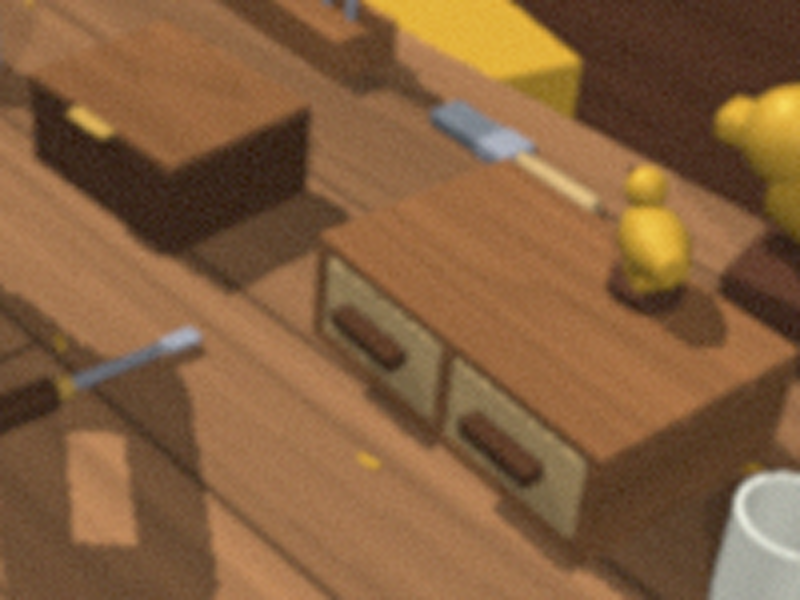

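The lid lies flat, with its tab at (155,262) in the top view. Both drawer fronts are flush with the cabinet at (385,340) and (515,440) in the side view, and the bird and gouge are where they were. Handing in.

```bash
python3 -c "
from workcell import env
print(env.job_done())"
```

```text
the job is handed in; nothing more can be done
None
```

Both drawers are pushed fully home and the stone-box lid is shut. It took about 26 s, the highest wrist force reading was about 13 N, nothing else moved in the views I checked, and the job is handed in.

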